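# Load two seal blanks on the index table and hold the index plunger out

## Task

Load the index table for engraving: put the round brass seal blank fully down into the round nest and the oblong one fully down into the oblong nest while the index plunger is in and locks the table. Then take the black pull knob, pull the sprung plunger up as far as it goes and hold it there, clear of its hole, so that I can turn the table by hand; the plunger springs back when let go, so finish while still holding it out. Leave the table at its present station, and do not shift the jar or the two bottles.

Things in the scene. Friction and masses are not known exactly. Their poses are not given: they have to be found in the camera images.
- round_blank: loose brass seal blank, a plain cylinder 26 mm in diameter and 24 mm tall (fine groove 7 mm below the top, lower edge chamfered: 2.5 mm over a height of 4 mm), about 0.1 kg, standing on the bench; origin at the centre of its underside, z up along its axis
- oblong_blank: loose brass seal blank, a rectangular block 34 mm (its x) by 20 mm (its y) and 24 mm tall (lower edge chamfered: 2.5 mm over a height of 4 mm, fine groove near the top), about 0.12 kg, standing on the bench; origin at the centre of its underside, z up; turned half round it fits as well
- round_nest (a point): centre of the floor of the round nest: a round pocket 29 mm in diameter and 10 mm deep in the aluminium nest plate; its floor is 30 mm above the bench, the plate's top 40 mm. A seated blank stands 14 mm proud. Its axes are those of the nest plate
- oblong_nest (a point): centre of the floor of the oblong nest: a rectangular pocket 37 mm (its x) by 23 mm (its y) and 10 mm deep in the same plate, 68 mm from the round nest along the plate's y; its floor is 30 mm above the bench. Its axes are those of the nest plate
- nest_plate: aluminium plate 54 (x) by 110 (y) by 10 mm with both nests, on the round steel index table (156 mm wide, top 30 mm above the bench); origin under its centre on the table's axis, z up; +x points to the plunger, +y from the round to the oblong nest. The grey plunger bracket begins 55 mm from the axis on the +x side, 60 mm above the bench
- index_table (a joint): turning of the index table about the vertical in its grey base (rad, 0 as found, + anticlockwise from above). Locked while the plunger's pin sits in its hole (some 0.01 rad of play), free to turn against slight friction once the pin is out
- pull_knob: black knurled pull knob with a red dot on top, on the index plunger: 22 mm wide and 17 mm tall, plus a 25 mm wide cap of 4 mm; origin under its centre on the plunger's vertical axis, 68 mm from the table's axis. With the plunger in, its underside is 68 mm and its top 89 mm above the bench, 8 mm above the bracket's arm (6 mm nut between); free all round for fingers
- index_plunger (a joint): lift of the plunger (m): 0 = in, its 8 mm pin 8 mm deep in a hole of the table; 0.012 = pulled fully up against its stop, the pin 4 mm clear above the table. A spring draws it down with 7 N when in and 13 N when fully up; it has no catch to stay up
- jar_glass: bystander: small round jar with a grey lid, 49 mm wide, 52 mm tall; origin under its centre
- bottle_white: bystander: white bottle with a blue cap, 45 mm wide, 96 mm tall; origin under its centre
- bottle_pink: bystander: pink bottle with a white cap, 30 mm wide, 60 mm tall; origin under its centre
Things that resemble listed ones, but are neither listed nor needed, are in the scene too. Leave any turquoise look-alike of the round_blank alone.

How it is judged:
By the outcome, as a careful person would: the job done as asked, in the order asked, and still so for the second after the job is handed in, while the arm keeps its last pose, push and grip.
It also fails if it takes over 61 s, if anything falls off the work surface, if the arm or the gripper's body presses on something with over 40 N, if the wrist force passes 120 N, or if a joint passes its speed limit or range.

## Robot

A 6-joint arm with a two-finger parallel gripper is mounted at the origin on a cart in front of the work surface, level with it; the furniture and walls round the work are solid. World frame = base frame: x ahead of the robot, y to its left, z up, the work surface at z = 0. Lengths are in mm, angles in rad, forces in N, time in s.
With the tool pointing down it reaches from about 275 to 1000 mm from the base axis. Payload 8.4 kg.
Tool frame: the origin (TCP) lies at the centre of the arm's flange, where the gripper is bolted on; the fingertips stand 173 mm ahead of it and the grasp point (between the pads) lies 155 mm ahead of it; z points along the fingers, y is the direction in which the jaws open and shut (so a half turn about z gives the same grasp; the last joint's range is limited). The gripper opens to 85 mm and grips with 20 to 120 N. Pads are 22 mm wide; open, the fingers measure 114 mm over their backs; the gripper's body (76 mm by 85 mm) begins 54 mm behind the grasp point. The pads swing forward as they close: fully open they stand 13 mm farther back than shut.
Start: joints at [1.116, 0.353, 1.633, -0, 1.155, -0.002], TCP at [273.428, 562.02, 404.681] pointing down, gripper open.
Joint ranges: [-2.63, 2.63], [-0.92, 2.1], [0.06, 2.66], [-1.3, 4.44], [0, 2.69], [-3.02, 3.02]. Speed limits (rad/s): [2.22, 2.22, 2.79, 3.14, 3.14, 3.14].

## Interface

Orientations are given as [roll, pitch, yaw] about the fixed x, y, z axes, in that order (R = Rz(yaw) Ry(pitch) Rx(roll)).
In Python, from rig import sense, grab_frame, camera_model, sign_off gives the robot as it stands. The module is installed in compiled form; this text tells all that it offers.
- The arm moves only by the tool step_arm, never from a script. Its argument "commands" is a list of rows, each a list of 3 entries, a list of its own where there are three numbers: the shift along the tool's x, y, z in mm, then the turn about the tool's z in rad, then the opening, from 0 (shut) to 1 (fully open). A call has 1 to 20 rows; each row shifts and turns the pose as measured when the row begins, along the tool's axes as they then stand; what a row does not reach is not made up. A row lasts 1/8 s, in which the tool goes at most 62.5 mm and 10.7 degrees, less where a joint would pass 70% of its speed; a pose out of reach is approached as far as the arm can. A call with a gripper value outside its range is refused whole. The fingers move at their own pace and stop on an object; "force" is the grip in N (left out, the last holds). Time passes only in rows, so rows that do not move let the fingers close. It gives the time, the measured TCP pose, the force and the opening at its end, in the units of the state.
- sense(): the state, without advancing time (a new reading comes with each control period).
- grab_frame(name): name is "scene" or "side" or "wrist"; returns the picture (384x512x3 uint8, blue, green, red); there is no depth.
- camera_model(name): a dict with "fx", "fy", "cx", "cy" (pixels), "dist" ([k1, k2, p1, p2, k3] as OpenCV has them; the pictures are not rectified), "R" (3x3) and "t" (3): a world point X has camera coordinates R X + t. Camera axes: x right, y down, z forward; pixel columns grow to the right and rows downward; lengths in mm; the calibration is good to about 2 mm. A picture is of the moment at which its call begins: read the wrist's pose just before it. camera_model takes no time and is no camera call; for the wrist camera it gives the pose at the moment of the call.
- sign_off(): hands the job in, once; it reports no verdict.
The state is a dict: "clock": time; "qpos": joint angles; "qvel": joint speeds; "joint_efforts": joint torques, N m; "eef_pos": TCP position; "tcp_rot": TCP orientation; "contact_force": force on the tool from outside, world axes, zero at the start; "wrist_torque": the same for the moment, N m; "opening": opening from 0.0 (shut) to 1.0 (fully open).
Only numpy, scipy, OpenCV 4.12 (cv2) and the standard library are available. Lean on these libraries where they do the work, as an engineer would, in place of code of your own. Each camera call takes 0.05 s, during which the arm holds its last target. There are 200 camera calls.

## Working session

There is one attempt and no reset: what is moved stays moved. The work goes in short steps, Python scripts to look and compute and a tool call to move; the robot and the scene stay as the last step left them, time stands still between calls to the robot, and variables do not carry over. Pictures are saved under pics/ and viewed, about 8 in all and at most 12, crops included, and the job is handed in when it is done.

Besides the shell and the picture viewer there is one more tool, called after "Call:" by a JSON object that holds its "op" and its "data". step_arm: Moves the arm, as the interface text tells. Its arguments: {"type":"object","properties":{"commands":{"type":"array","items":{"type":"array"}},"force":{"type":"number"}},"required":["commands"]}

```bash
mkdir -p pics; cat > h.py <<'E'
import numpy as np, cv2
from rig import sense, grab_frame, camera_model, sign_off
def cm(n):
    m=camera_model(n);K=np.array([[m["fx"],0,m["cx"]],[0,m["fy"],m["cy"]],[0,0,1.]])
    return K,np.array(m["dist"],float),np.array(m["R"],float),np.array(m["t"],float)
def ray(c,uv,z):
    K,d,R,t=c
    p=cv2.undistortPoints(np.array(uv,float).reshape(-1,1,2),K,d).reshape(-1,2)
    D=np.c_[p,np.ones(len(p))]@R; C=-R.T@t
    return C+D*((z-C[2])/D[:,2])[:,None]
def proj(c,X):
    K,d,R,t=c
    return cv2.projectPoints(np.array(X,float).reshape(-1,1,3),cv2.Rodrigues(R)[0],t,K,d)[0].reshape(-1,2)
E
python3 - <<'E'
from h import *
a=grab_frame("scene");b=grab_frame("side")
cv2.imwrite("pics/scene.png",a);cv2.imwrite("pics/side.png",b);w=grab_frame("wrist");cv2.imwrite("pics/wrist.png",w)
for n in("scene","side","wrist"):
    K,d,R,t=cm(n);print(n,K[0,0],-R.T@t,R[2])
    np.savez(f"{n}0.npz",K=K,d=d,R=R,t=t)
s=sense();print(s["eef_pos"],s["tcp_rot"],s["clock"],s["opening"])
E
```

```text
scene 423.7517124783957 [ -60.78614376 -564.68262775  708.512545  ] [ 0.66546761  0.3637325  -0.65180636]
side 376.5893040158464 [ 352.11457802 -965.77054805  461.52989016] [ 0.24514035  0.8595793  -0.4483633 ]
wrist 346.3448363646599 [209.49637334 593.22181461 372.54302292] [ 0.25252326 -0.12343305 -0.95968551]
[273.33909091 561.86405809 404.14510235] [-3.14052161e+00 -1.26160340e-05  2.68880449e+00] 0.15 0.9986910344281481
```

View pics/scene.png

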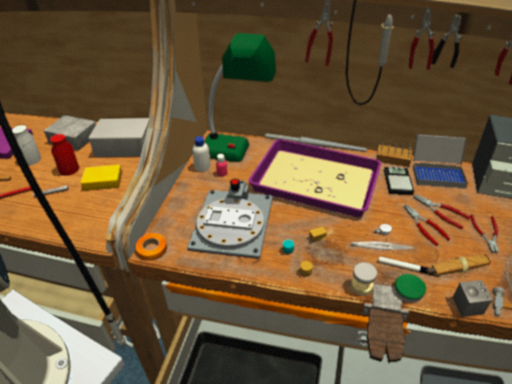

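View pics/side.png

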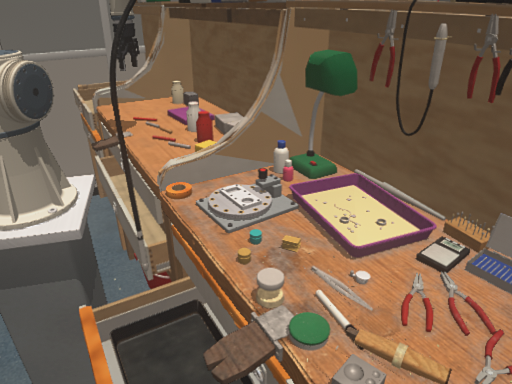

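View pics/wrist.png

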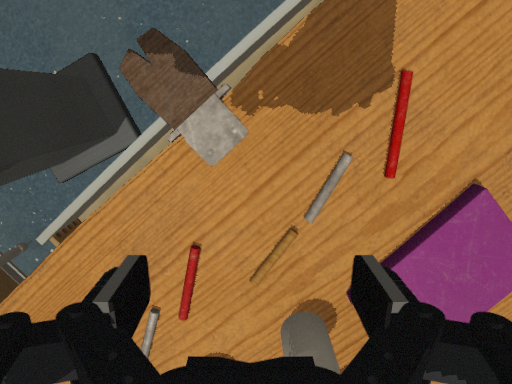

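The scene view shows the table at (231,222), knob at (236,186), round blank at (306,268), oblong at (318,234) and turquoise decoy at (288,246). The side view shows the same things: round (244,256), oblong (290,243), knob (263,174). A curved divider stands between the arm and the work. The wrist view shows only the left bench.

```bash
python3 - <<'E'
from h import *
L=lambda n:tuple(np.load(f"{n}0.npz")[k] for k in("K","d","R","t"))
s,d=L("scene"),L("side")
def tri(p,q):
    A=[];b=[]
    for c,u in((s,p),(d,q)):
        K,D,R,t=c;x,y=cv2.undistortPoints(np.array([[u]],float),K,D)[0,0]
        for v,i in((x,0),(y,1)):A.append(v*R[2]-R[i]);b.append(t[i]-v*t[2])
    return np.linalg.lstsq(np.array(A),np.array(b),rcond=None)[0].round()
for nm,p,q in(("knob",(236,182),(263,170)),("round top",(306,264),(244,251)),("obl",(318,231),(291,239)),("turq",(288,243),(255,232)),("jar",(365,268),(270,275)),("white cap",(199,138),(281,143)),("pink cap",(221,157),(288,162))):print(nm,tri(p,q))
for nm,u,z in(("tabletop",(231,218),30),("round",(306,268),12),("obl",(318,234),12),("div foot?",(195,180),0),("bench edge",(165,283),0)):print(nm,ray(s,[u],z).round())
# divider edge points candidates: scene rays at several heights
for u in((175,10),(165,100),(135,215),(108,255)):
    print(u,[ray(s,[u],z)[0].round().tolist() for z in(0,200,400)])
for u in((285,10),(240,120),(165,150),(175,170)):
    print('side',u,[ray(d,[u],z)[0].round().tolist() for z in(0,200,400)])
E
cat > /dev/null <<'E'
E
python3 -c "
import cv2;a=cv2.imread('pics/scene.png')[120:300,90:350];b=cv2.imread('pics/side.png')[130:290,150:410]
import numpy as np
cv2.imwrite('pics/crop.png',np.vstack([cv2.resize(a,None,fx=2,fy=1.7),cv2.resize(b,None,fx=2,fy=1.8)])[:600])"
```

```text
knob [ 592. -149.   89.]
round top [ 489. -376.   24.]
obl [ 592. -361.   24.]
turq [ 527. -316.   24.]
jar [ 506. -493.   55.]
white cap [702.  30.  90.]
pink cap [699. -39.  55.]
tabletop [[ 534. -167.   30.]]
round [[ 491. -376.   12.]]
obl [[ 595. -361.   12.]]
div foot? [[642.  13.   0.]]
bench edge [[ 326. -128.    0.]]
(175, 10) [[1866.0, 1004.0, -0.0], [1322.0, 561.0, 200.0], [778.0, 118.0, 400.0]]
(165, 100) [[973.0, 372.0, 0.0], [681.0, 108.0, 200.0], [389.0, -157.0, 400.0]]
(135, 215) [[459.0, 67.0, 0.0], [312.0, -111.0, 200.0], [165.0, -289.0, 400.0]]
(108, 255) [[327.0, 35.0, 0.0], [217.0, -134.0, 200.0], [108.0, -303.0, 400.0]]
side (285, 10) [[11970.0, 32240.0, 0.0], [6935.0, 17851.0, 200.0], [1901.0, 3461.0, 400.0]]
side (240, 120) [[704.0, 590.0, 0.0], [551.0, -84.0, 200.0], [399.0, -758.0, 400.0]]
side (165, 150) [[370.0, 302.0, -0.0], [362.0, -248.0, 200.0], [354.0, -797.0, 400.0]]
side (175, 170) [[390.0, 116.0, 0.0], [374.0, -353.0, 200.0], [357.0, -821.0, 400.0]]
```

```bash
python3 - <<'E'
from h import *
L=lambda n:tuple(np.load(f"{n}0.npz")[k] for k in("K","d","R","t"))
s,d=L("scene"),L("side")
# for plane y=c, profile of divider from both; cord: triangulate end and epipolar
def tri(p,q):
    A=[];b=[]
    for c,u in((s,p),(d,q)):
        K,D,R,t=c;x,y=cv2.undistortPoints(np.array([[u]],float),K,D)[0,0]
        for v,i in((x,0),(y,1)):A.append(v*R[2]-R[i]);b.append(t[i]-v*t[2])
    A=np.array(A);b=np.array(b);X=np.linalg.lstsq(A,b,rcond=None)[0]
    return X.round(),np.round(A@X-b)
print("cord end",tri((112,322),(140,240)))
for p in((5,110),(30,160),(60,220),(90,285)):
    best=[]
    for q in((132,2),(118,30),(112,70),(112,110),(118,150),(126,185),(135,220)):
        X,r=tri(p,q);best.append((np.abs(r).max(),X.tolist(),q))
    print(p,min(best))
E
```

```text
cord end (array([ 262.,   22., -173.]), array([ 0.,  1.,  1., -1.]))
(5, 110) (np.float64(12.0), [275.0, 95.0, 396.0], (118, 30))
(30, 160) (np.float64(5.0), [256.0, 50.0, 311.0], (112, 70))
(60, 220) (np.float64(13.0), [240.0, -3.0, 218.0], (112, 110))
(90, 285) (np.float64(8.0), [246.0, 9.0, 11.0], (126, 185))
```

View pics/crop.png

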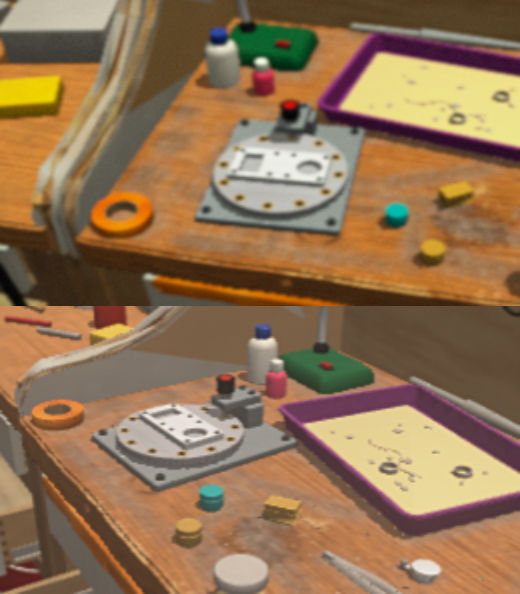

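```bash
python3 - <<'E'
from h import *
L=lambda n:tuple(np.load(f"{n}0.npz")[k] for k in("K","d","R","t"))
s,d=L("scene"),L("side")
b=cv2.imread("pics/side.png");a=cv2.imread("pics/scene.png")
top=cv2.resize(b[0:260,40:240],(400,520),interpolation=cv2.INTER_CUBIC)
cv2.imwrite("pics/cord.png",np.hstack([top,cv2.resize(a[90:350,0:200],(400,520),interpolation=cv2.INTER_CUBIC)]))
from scipy.interpolate import interp1d
S=interp1d([105,160,220,285,322],[1,29,60,91,112],kind=2) # scene row->col rough
def tr(img,rows,x0):
    o=[];
    for r in rows:
        g=img[r].max(1).astype(int);lo,hi=max(0,x0(r)-10),x0(r)+11
        k=np.where(g[lo:hi]<45)[0]
        if len(k):o.append((lo+k.mean(),r))
    return np.array(o)
Ps=tr(a,range(105,322,3),lambda r:int(S(r)))
V=interp1d([0,30,70,110,150,185,220,240],[133,119,112,112,118,126,135,140])
Pd=tr(b,range(0,240,2),lambda r:int(V(r)))
print(len(Ps),len(Pd))
# fundamental via matching: for each scene pt, project ray at many depths to side, find crossing with Pd
K,D,R,t=s
C=-R.T@t
for p in Ps[::6]:
    x,y=cv2.undistortPoints(p.reshape(1,1,2),K,D)[0,0]
    v=np.array([x,y,1])@R
    lam=np.arange(300,1600,5.);X=C+lam[:,None]*v
    q=proj(d,X);dist=np.linalg.norm(q[:,None]-Pd[None],axis=2).min(1)
    o=np.where((dist<2.0))[0];
    i=dist.argmin();print(p.round(),X[i].round(),dist[i].round(1),"range",X[o[0]].round() if len(o) else None,X[o[-1]].round() if len(o) else None)
E
```

```text
71 59
[  0. 105.] [287. 142. 376.] 0.5 range [284. 137. 379.] [289. 147. 374.]
[  4. 123.] [274. 131. 349.] 1.9 range [274. 131. 349.] [274. 131. 349.]
[ 12. 141.] [266. 110. 321.] 0.4 range [261. 101. 327.] [270. 120. 316.]
[ 21. 159.] [258.  89. 294.] 0.5 range [253.  80. 300.] [260.  93. 291.]
[ 30. 177.] [249.  69. 266.] 3.3 range None None
[ 40. 195.] [249.  58. 229.] 0.4 range [246.  54. 232.] [253.  66. 222.]
[ 50. 213.] [243.  39. 197.] 4.6 range None None
[ 60. 231.] [226.  -4. 186.] 16.9 range None None
[ 71. 249.] [210. -42. 173.] 29.4 range None None
[ 82. 267.] [298. 115. -58.] 22.0 range None None
[ 92. 285.] [272.  58. -62.] 8.1 range None None
[102. 303.] [261.  27. -98.] 0.8 range [257.  21. -89.] [ 264.   34. -106.]
```

View pics/cord.png

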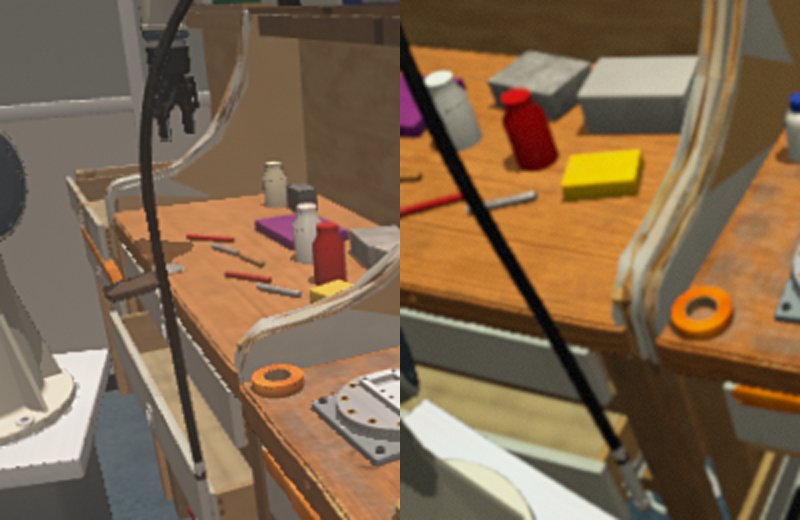

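The crop shows a black cord hanging freely, running from about (262,22,-173) up through (287,142,376) and leaning outward as it rises. I'll retract inside it and go above it before sweeping.

Call:
{"op": "step_arm", "data": {"commands": [[[0,-48,-36],0,0.6],[[0,-48,-36],0,0.6],[[0,-48,-36],0,0.6],[[0,-48,-36],0,0.6],[[0,-48,-36],0,0.6],[[0,-48,-36],0,0.6],[[0,-48,-36],0,0.6]], "force": 40}}

```text
clock: 1.02
eef_pos: [123.3, 253.4, 659.3]
tcp_rot: [-3.131, -0.0, 2.689]
contact_force: [0.8, 0.8, 0.8]
opening: 0.6
```

Call:
{"op": "step_arm", "data": {"commands": [[[-45,-4,0],0.165,0.6],[[-45,-4,0],0.165,0.6],[[-45,-4,0],0.165,0.6],[[-45,-4,0],0.165,0.6]]}}

```text
clock: 1.52
eef_pos: [246.6, 122.5, 663.4]
tcp_rot: [3.141, 0.002, 2.022]
contact_force: [0.2, 1.3, -0.1]
opening: 0.6
```

Call:
{"op": "step_arm", "data": {"commands": [[[-45,-2,0],0.165,0.6],[[-45,-2,0],0.165,0.6],[[-45,-2,0],0.165,0.6],[[-45,-2,0],0.165,0.6],[[-45,-2,0],0.165,0.6],[[-40,0,0],0.16,0.6]]}}

```text
clock: 2.28
eef_pos: [244.0, -141.4, 662.8]
tcp_rot: [3.139, -0.001, 1.003]
contact_force: [0.6, -0.7, 0.6]
opening: 0.599
```

Call:
{"op": "step_arm", "data": {"commands": [[[1,48,34],0,0.6],[[1,48,34],0,0.6],[[1,48,34],0,0.6],[[1,48,34],0,0.6],[[1,48,34],0,0.6],[[1,48,34],0,0.6],[[0,0,0],0,0.6]]}}

```text
clock: 3.15
eef_pos: [494.2, -302.8, 454.2]
tcp_rot: [3.135, -0.0, 0.989]
contact_force: [-0.7, 0.7, 0.7]
opening: 0.596
```

```bash
python3 - <<'E'
from h import *
s=sense();c=cm("wrist");w=grab_frame("wrist");np.savez("w1.npz",K=c[0],d=c[1],R=c[2],t=c[3]);cv2.imwrite("pics/w1.png",w)
cv2.imwrite("pics/w1b.png",cv2.resize(w,(768,576),interpolation=cv2.INTER_CUBIC))
print(s["eef_pos"],s["tcp_rot"],s["qvel"].round(3))
P={"knob":(592,-149,89),"round":(489,-376,24),"obl":(592,-361,24),"tab":(534,-167,30)}
for k,v in P.items():print(k,proj(c,[v])[0].round()*1.5)
E
```

```text
[ 494.15837247 -302.80911132  454.22946604] [ 3.13476388e+00 -1.68023731e-04  9.89420628e-01] [-0.001 -0.064  0.006  0.001  0.038  0.001]
knob [366. -48.]
round [415.5 319.5]
obl [516.  235.5]
tab [312.  54.]
```

View pics/w1b.png

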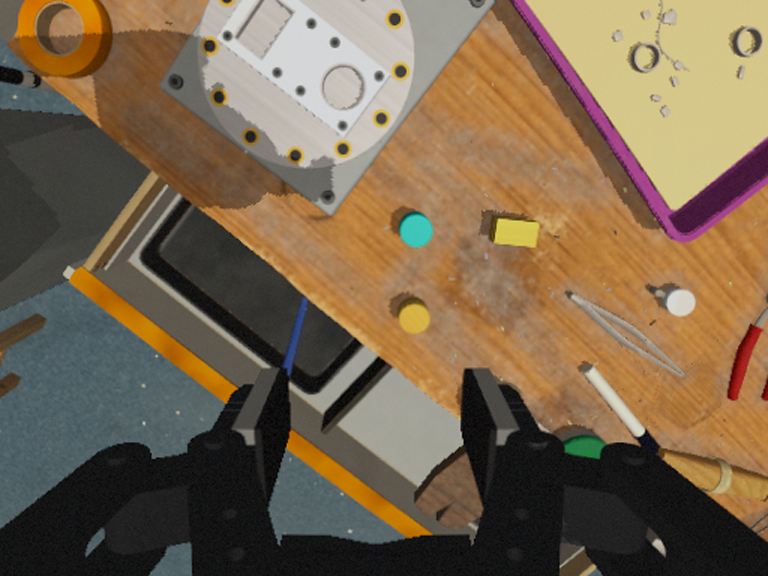

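The wrist view (at 1.5x) shows the round blank at (414,316), oblong at (516,232), decoy at (416,229), round nest at (344,87) and oblong nest at (265,27).

```bash
cat >> h.py <<'E'
def brass(w,c,near,z=24,sz=(0,0)):
    hsv=cv2.cvtColor(w,cv2.COLOR_BGR2HSV)
    m=cv2.inRange(hsv,(20,110,110),(34,255,255))
    n,l,st,ce=cv2.connectedComponentsWithStats(m)
    u=proj(c,[near])[0]
    ks=[k for k in range(1,n) if st[k,4]>80]
    k=min(ks,key=lambda k:np.linalg.norm(ce[k]-u))
    cn=max(cv2.findContours((l==k).astype(np.uint8),0,cv2.CHAIN_APPROX_NONE)[0],key=cv2.contourArea).reshape(-1,2)
    X=ray(c,cn,z)[:,:2].astype(np.float32)
    return st[k],ce[k],X
E
python3 - <<'E'
from h import *
f=np.load("w1.npz");c=tuple(f[k] for k in"KdRt");w=cv2.imread("pics/w1.png")
for nm,nr in(("round",(489,-376,24)),("obl",(592,-361,24))):
    st,ce,X=brass(w,c,nr);print(nm,st,ce.round(1),"circ",cv2.minEnclosingCircle(X),"rect",cv2.minAreaRect(X))
rn=ray(c,[(344/1.5,87/1.5)],40);on=ray(c,[(265/1.5,28/1.5)],40);print(rn,on,np.linalg.norm(rn-on))
v=(on-rn)[0];print("plate yaw (x axis)",np.degrees(np.arctan2(v[1],v[0]))-90)
for b in(((218,36),(343,132)),((343,132),(388,76))):
    p=ray(c,np.array(b)/1.5,40);e=(p[1]-p[0]);print("edge",p.round(),np.degrees(np.arctan2(e[1],e[0])),np.linalg.norm(e))
print("green rows",[proj(c,[p])[0] for p in((489,-376,24),)])
E
```

```text
round [266 202  21  21 345] [275.9 211.7] circ ((489.3086242675781, -373.8180236816406), 13.469420433044434) rect ((489.00384521484375, -374.3295593261719), (25.652952194213867, 24.37722396850586), 57.51314163208008)
obl [329 145  31  20 501] [344.1 154.6] circ ((592.9974365234375, -358.3489990234375), 18.918489456176758) rect ((593.4031982421875, -357.9850769042969), (21.435108184814453, 34.0505256652832), 51.52595520019531)
[[ 540.18817671 -199.09737114   40.        ]] [[ 516.95346374 -137.04121042   40.        ]] 66.26325505568695
plate yaw (x axis) 20.526617907837235
edge [[ 487. -123.   40.]
 [ 523. -224.   40.]] -70.65692882526577 107.05686284149407
edge [[ 523. -224.   40.]
 [ 570. -210.   40.]] 16.713662520527347 49.18741382489908
green rows [array([276.74900399, 213.15416251])]
```

Call:
{"op": "step_arm", "data": {"commands": [[[-15.5,8.7,41],0,0.6],[[-15.5,8.7,41],0,0.6],[[-15.5,8.7,41],0,0.6],[[-15.5,8.7,41],0,0.6],[[0,0,0],0,0.6]]}}

```text
clock: 3.82
eef_pos: [488.3, -374.3, 297.7]
tcp_rot: [3.122, -0.0, 0.99]
contact_force: [-0.5, -0.4, 0.6]
opening: 0.597
```

```bash
cat >> h.py <<'E'
def totool(s,tgt):
    "shift in tool axes from the present TCP to world tgt"
    from scipy.spatial.transform import Rotation as Ro
    return Ro.from_euler("xyz",s["tcp_rot"]).as_matrix().T@(np.array(tgt,float)-s["eef_pos"])
E
cat > look.py <<'E'
import sys
from h import *
x,y,z=map(float,sys.argv[1:4])
s=sense();c=cm("wrist");w=grab_frame("wrist");cv2.imwrite(f"pics/{sys.argv[4]}.png",w)
st,ce,X=brass(w,c,(x,y,z),z);print(s["eef_pos"].round(1),s["tcp_rot"].round(4),s["contact_force"].round(1),st,ce.round(1))
print("circ",cv2.minEnclosingCircle(X),"rect",cv2.minAreaRect(X))
cx=cv2.minEnclosingCircle(X)[0];print("tool shift",totool(s,(cx[0],cx[1],186)).round(1))
E
python3 look.py 489 -374 24 w2
```

```text
[ 488.3 -374.3  297.7] [ 3.1225e+00 -3.0000e-04  9.9040e-01] [-0.5 -0.4  0.6] [226 183  35  33 933] [243.6 198.8]
circ ((489.74847412109375, -374.1813049316406), 13.511466979980469) rect ((488.8087463378906, -374.5047302246094), (24.333986282348633, 24.832406997680664), 56.52608871459961)
tool shift [  0.9  -1.  111.7]
```

Call:
{"op": "step_arm", "data": {"commands": [[[0.1,-1,28],0,0.6],[[0.1,-1,28],0,0.6],[[0.1,-1,28],0,0.6],[[0,-1,18],0,0.6],[[0,0,0],0,0.6]]}}

```text
clock: 4.5
eef_pos: [492.4, -372.9, 210.5]
tcp_rot: [3.1, 0.0, 0.992]
contact_force: [-0.3, 0.6, -1.0]
opening: 0.6
```

```bash
python3 look.py 489 -374 24 w3
```

```text
[ 492.4 -372.9  210.5] [3.1003e+00 3.0000e-04 9.9200e-01] [-0.3  0.6 -1. ] [ 205  232   51   47 1895] [229.8 255.4]
circ ((489.16510009765625, -374.4404602050781), 12.758848190307617) rect ((489.3143005371094, -374.36865234375), (24.81438636779785, 24.630781173706055), 55.716552734375)
tool shift [-3.  -2.9 24.4]
```

View pics/w3.png

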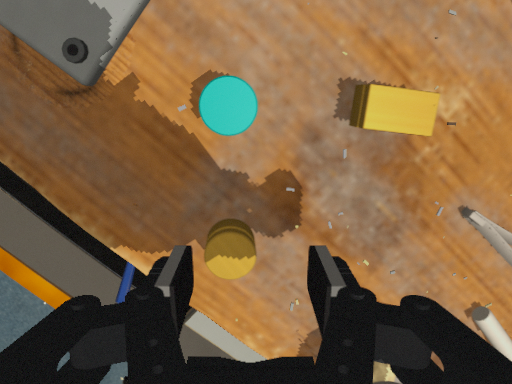

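The close view shows the round blank at (230,250) between the fingers, well left of the jaw centre at about (250). The tool has picked up about 2.4° of tilt, so I'll test whether that is drift while standing still.

Call:
{"op": "step_arm", "data": {"commands": [[[0,0,0],0,0.6],[[0,0,0],0,0.6],[[0,0,0],0,0.6]]}}

```text
clock: 4.92
eef_pos: [493.8, -373.8, 214.5]
tcp_rot: [3.094, 0.001, 0.992]
contact_force: [0.0, -0.8, -0.2]
opening: 0.601
```

Call:
{"op": "step_arm", "data": {"commands": [[[0,0,-28],0,0.6],[[0,0,-28],0,0.6],[[0,0,-28],0,0.6]]}}

```text
clock: 5.3
eef_pos: [489.7, -371.2, 298.6]
tcp_rot: [3.099, 0.0, 0.992]
contact_force: [0.3, 0.1, -0.5]
opening: 0.602
```

Call:
{"op": "step_arm", "data": {"commands": [[[0,0,0],0,0.6],[[0,0,0],0,0.6],[[0,0,0],0,0.6]]}}

```text
clock: 5.68
eef_pos: [489.8, -371.4, 299.4]
tcp_rot: [3.097, 0.0, 0.992]
contact_force: [0.8, -0.3, -0.2]
opening: 0.598
```

Call:
{"op": "step_arm", "data": {"commands": [[[-1.5,-5,52],0,0.6],[[-1.5,-5,52],0,0.6]]}}

```text
clock: 5.92
eef_pos: [485.3, -372.3, 195.5]
tcp_rot: [3.089, 0.001, 0.992]
contact_force: [0.6, -0.2, -0.5]
opening: 0.595
```

```bash
cat >> h.py <<'E'
def go(P,yawdeg=None):
    "tool shift bringing the grasp point to P, and remaining turn for world tool-yaw"
    from scipy.spatial.transform import Rotation as Ro
    s=sense();M=Ro.from_euler("xyz",s["tcp_rot"]).as_matrix()
    v=M.T@(np.array(P,float)-s["eef_pos"])-[0,0,155]
    print("eef",s["eef_pos"].round(1),"rot",s["tcp_rot"].round(3),"F",s["contact_force"].round(1),"op",round(s["opening"],3),"t",s["clock"])
    print("grasp pt",(s["eef_pos"]+M@[0,0,155]).round(1),"shift",v.round(1),"turn",None if yawdeg is None else round(-((np.radians(yawdeg)-s["tcp_rot"][2]+np.pi)%(2*np.pi)-np.pi),3))
E
python3 -c "
from h import *
go((489.3,-374.4,31))"
```

```text
eef [ 485.3 -372.3  195.5] rot [3.089e+00 1.000e-03 9.920e-01] F [ 0.6 -0.2 -0.5] op 0.595 t 5.925
grasp pt [ 492.  -376.8   40.7] shift [ 0.6 -4.1  9.5] turn None
```

Call:
{"op": "step_arm", "data": {"commands": [[[0.6,-4,11],0,0.6],[[0,0,2],0,0.25],[[0,0,1],0,0.1],[[0,0,1],0,0.0]], "force": 40}}

```text
clock: 6.42
eef_pos: [482.1, -369.3, 178.7]
tcp_rot: [3.095, 0.001, 0.992]
contact_force: [-0.4, -0.7, -2.0]
opening: 0.287
```

```bash
python3 -c "
from h import *
go((489.3,-374.4,31))"
```

```text
eef [ 482.1 -369.3  178.7] rot [3.095e+00 1.000e-03 9.920e-01] F [-0.4 -0.7 -2. ] op 0.287 t 6.425
grasp pt [ 488.2 -373.4   23.8] shift [-0.2  1.8 -7.1] turn None
```

Call:
{"op": "step_arm", "data": {"commands": [[[0,1,0],0,0.45],[[0,0,-7],0,0.45],[[0,0,0],0,0.2],[[0,0,0],0,0.0],[[0,0,0],0,0.0]], "force": 40}}

```text
clock: 7.05
eef_pos: [483.9, -370.5, 189.3]
tcp_rot: [3.089, 0.001, 0.992]
contact_force: [0.4, -1.2, -1.0]
opening: 0.277
```

```bash
python3 -c "
from h import *
go((489.3,-374.4,31));cv2.imwrite('pics/w4.png',grab_frame('wrist'))"
```

```text
eef [ 483.9 -370.5  189.3] rot [3.089e+00 1.000e-03 9.920e-01] F [ 0.4 -1.2 -1. ] op 0.277 t 7.05
grasp pt [ 490.6 -375.1   34.5] shift [-0.1 -1.6  3.4] turn None
```

View pics/w4.png

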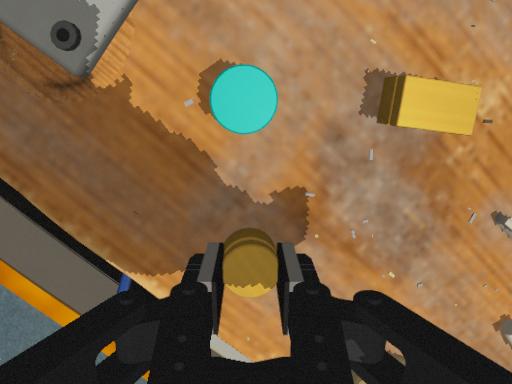

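The blank is gripped between the pads at (250,262). Next I'll lift and move to a point where the camera sees both nests.

Call:
{"op": "step_arm", "data": {"commands": [[[0,0,-58],0,0],[[30,-5,-50],0,0],[[55,-16,0],0,0],[[20,-8,0],0,0],[[0,0,0],0,0]]}}

```text
clock: 7.72
eef_pos: [513.1, -261.2, 297.5]
tcp_rot: [3.091, -0.0, 0.99]
contact_force: [0.4, 0.4, -1.1]
opening: 0.278
```

```bash
python3 - <<'E'
from h import *
go((540,-199,95))
c=cm("wrist");w=grab_frame("wrist");np.savez("w5.npz",K=c[0],d=c[1],R=c[2],t=c[3]);cv2.imwrite("pics/w5.png",w)
u=proj(c,[(540,-199,40),(517,-137,40),(592,-149,89)]);print(u.round())
x,y=(u[0]+u[1])/2;x0=int(np.clip(x-128,0,256));y0=int(np.clip(y-96,0,192));print(x0,y0)
cv2.imwrite("pics/w5c.png",cv2.resize(w[y0:y0+192,x0:x0+256],None,fx=3,fy=3,interpolation=cv2.INTER_CUBIC))
E
```

```text
eef [ 513.1 -261.2  297.5] rot [ 3.091 -0.     0.99 ] F [ 0.4  0.4 -1.1] op 0.278 t 7.725
grasp pt [ 519.7 -265.5  142.6] shift [ 66.7 -21.8  46.6] turn None
[[211. 106.]
 [121.  41.]
 [236. -47.]]
38 0
```

View pics/w5c.png

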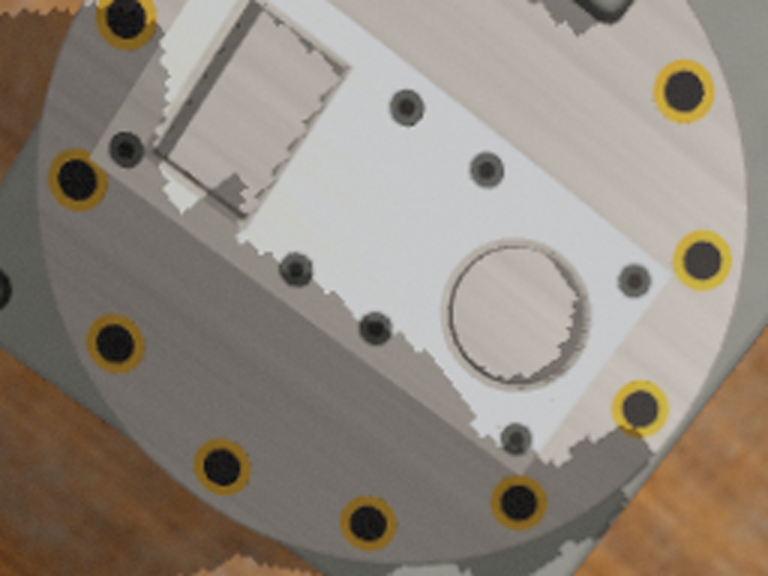

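The crop shows the round nest rim centred at (518,315), the oblong nest corners at (258,0), (352,68), (245,215) and (155,150), and plate corners at (92,157), (523,470) and (668,272).

```bash
python3 - <<'E'
from h import *
f=np.load("w5.npz");c=tuple(f[k] for k in"KdRt")
px=lambda a:(np.array(a,float)+.5)/3-.5+[38,0]
r=ray(c,px([(518,315),(443,315),(593,315),(518,239),(518,391)]),40);print("round",r.round(1).tolist())
o=ray(c,px([(258,0),(352,68),(245,215),(155,150)]),40);oc=o.mean(0);print("obl",oc.round(1),o.round(1).tolist())
A=lambda v:round(np.degrees(np.arctan2(v[1],v[0])),1)
print("obl x dir",A(o[0]-o[3]),A(o[1]-o[2]),"y",A(o[3]-o[2]),A(o[0]-o[1]),"nest line",A(oc-r[0]),np.linalg.norm(oc-r[0]))
p=ray(c,px([(92,157),(523,470),(668,272)]),40);print("plate",A(p[0]-p[1]),A(p[2]-p[1]),np.linalg.norm(p[0]-p[1]))
s=ray(c,px([(126,150),(296,270),(376,328),(516,438),(407,107),(487,170),(634,281)]),40)
print("screws",A(s[0]-s[3]),A(s[4]-s[6]))
go((r[0][0],r[0][1],95))
E
```

```text
round [[540.2, -198.3, 40.0], [527.1, -189.6, 40.0], [553.4, -207.1, 40.0], [549.0, -185.7, 40.0], [531.1, -211.4, 40.0]]
obl [ 518.8 -134.8   40. ] [[532.3, -118.9, 40.0], [540.2, -139.9, 40.0], [505.1, -150.4, 40.0], [497.6, -129.8, 40.0]]
obl x dir 17.4 16.7 y 109.8 110.7 nest line 108.6 67.09155140119931
plate 109.4 19.8 108.89248955881108
screws 109.1 109.8
eef [ 512.9 -261.9  297.3] rot [ 3.091 -0.     0.99 ] F [-0.3  0.1 -1.1] op 0.276 t 7.775
grasp pt [ 519.5 -266.1  142.5] shift [ 68.  -22.3  46.4] turn None
```

Call:
{"op": "step_arm", "data": {"commands": [[[35,-11,5],0,0],[[33,-11,15],0,0],[[0,0,20],0,0],[[0,-1,10],0,0]]}}

```text
clock: 8.28
eef_pos: [533.7, -196.1, 244.7]
tcp_rot: [3.09, 0.001, 0.986]
contact_force: [0.4, 0.3, -1.0]
opening: 0.282
```

```bash
python3 -c "
from h import *
go((540.3,-198.5,77))"
```

```text
eef [ 533.7 -196.1  244.7] rot [3.09e+00 1.00e-03 9.86e-01] F [ 0.4  0.3 -1. ] op 0.282 t 8.275
grasp pt [ 540.3 -200.6   89.9] shift [ 1.8 -1.9 12.8] turn None
```

Call:
{"op": "step_arm", "data": {"commands": [[[1.8,-1.8,10],0,0],[[0,0,1],0,0]]}}

```text
clock: 8.52
eef_pos: [533.1, -195.2, 232.3]
tcp_rot: [3.091, 0.001, 0.984]
contact_force: [-0.4, -0.2, -1.0]
opening: 0.276
```

```bash
python3 - <<'E'
from h import *
go((540.3,-198.5,66))
c=cm("wrist");w=grab_frame("wrist");cv2.imwrite("pics/w6.png",w)
d=grab_frame("side");cd=cm("side");u=proj(cd,[(540,-198,50)])[0].astype(int);print(u)
cv2.imwrite("pics/c6.png",np.hstack([cv2.resize(w[150:330,160:340],(400,400),interpolation=2),cv2.resize(d[u[1]-40:u[1]+40,u[0]-40:u[0]+40],(400,400),interpolation=2)]))
E
```

```text
eef [ 533.1 -195.2  232.3] rot [3.091e+00 1.000e-03 9.840e-01] F [-0.4 -0.2 -1. ] op 0.276 t 8.525
grasp pt [ 539.5 -199.7   77.5] shift [ 1.4 -0.6 11.5] turn None
[247 195]
```

View pics/c6.png

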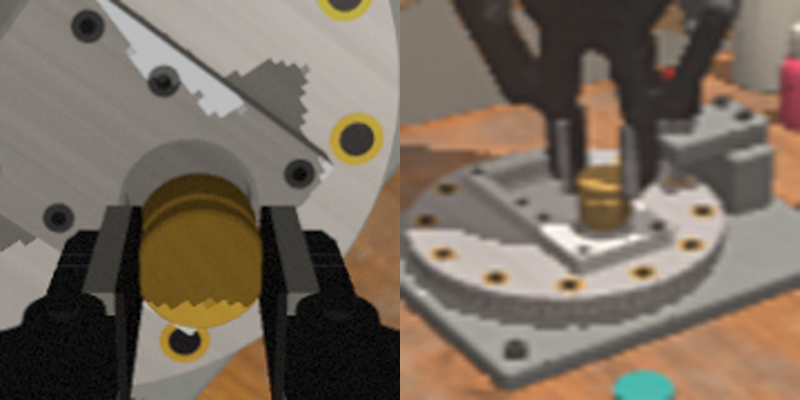

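The left crop shows the nest rim spanning x≈122–258 under the blank, which spans x≈140–262. I'll compare these with projections before inserting.

```bash
python3 - <<'E'
from h import *
c=cm("wrist")
print("nest est",proj(c,[(540.3,-198.5,40)])[0],"seen u 245.5")
a=ray(c,[(245.5,240)],40)[0];b=ray(c,[(250.5,270)],68)[0]  # only tool-y comp. meaningful
from scipy.spatial.transform import Rotation as Ro
y=np.array([np.sin(.984),-np.cos(.984)])
n=np.array([540.3,-198.5]);g=np.array([539.5,-199.7])
print("nest tooly",a[:2]@y,"est",n@y,"blank tooly",b[:2]@y,"grasp pt",g@y)
# top of nest rim (far edge) at crop row 138 -> v
x=np.array([np.cos(.984),np.sin(.984)])
e=ray(c,[(245.5,150+138/2.222)],40)[0];print("nest far edge toolx",e[:2]@x,"expect",n@x+15.2)
e=ray(c,[(250.5,150+172/2.222)],68)[0];print("blank top far edge toolx",e[:2]@x,"expect",g@x+13)
E
```

```text
nest est [244.3615742 242.2142729] seen u 245.5
nest tooly 560.4055934588426 est 559.8266512863421 blank tooly 561.444912967209 grasp pt 559.8249115696904
nest far edge toolx 149.92366091102264 expect 149.06732427863147
blank top far edge toolx 152.69764386298118 expect 145.42510481773596
```

```bash
python3 - <<'E'
from h import *
c=cm("wrist")
y=np.array([np.sin(.984),-np.cos(.984)]);x=np.array([np.cos(.984),np.sin(.984)])
for z in(43.5,47.5):
    e=ray(c,[(250.5,150+172/2.222)],z)[0];print(z,"far edge toolx",e[:2]@x,"-13:",e[:2]@x-13,"tooly",e[:2]@y)
E
```

```text
43.5 far edge toolx 143.18297262659593 -13: 130.18297262659593 tooly 562.7302962861969
47.5 far edge toolx 144.7363883386589 -13: 131.7363883386589 tooly 562.5141452897813
```

Call:
{"op": "step_arm", "data": {"commands": [[[2.2,-1.8,1],0,0],[[0.3,-0.3,6],0,0],[[0,-0.2,4],0,0]]}}

```text
clock: 9.0
eef_pos: [533.9, -192.5, 222.8]
tcp_rot: [3.087, 0.0, 0.984]
contact_force: [-1.3, 0.5, -0.2]
opening: 0.278
```

```bash
python3 -c "
from h import *
go((541.4,-197,66))"
```

```text
eef [ 533.9 -192.5  222.8] rot [3.087 0.    0.984] F [-1.3  0.5 -0.2] op 0.278 t 9.0
grasp pt [ 540.9 -197.1   68. ] shift [0.4 0.2 2. ] turn None
```

Call:
{"op": "step_arm", "data": {"commands": [[[0,0,3],0,0],[[0,0,2],0,0]]}}

```text
clock: 9.25
eef_pos: [534.3, -192.5, 218.5]
tcp_rot: [3.088, 0.0, 0.984]
contact_force: [-8.2, 5.2, 33.0]
opening: 0.274
```

Call:
{"op": "step_arm", "data": {"commands": [[[0,0,-1],0,0.45],[[0,0,0],0,0.45],[[0,0,-40],0,0.45],[[-20,5,-40],0,0.6],[[0,0,0],0,0.6]]}}

```text
clock: 9.88
eef_pos: [523.9, -209.9, 301.1]
tcp_rot: [3.088, 0.0, 0.985]
contact_force: [1.0, -0.6, -0.2]
opening: 0.596
```

```bash
cat > seat.py <<'E'
import sys
from h import *
# is a blank upright in its nest: top contour in scene/side/wrist
n=sys.argv[1];P=np.array(eval(sys.argv[2]),float)
for cam in("side","wrist"):
    c=cm(cam);w=grab_frame(cam);cv2.imwrite(f"pics/{n}_{cam}.png",w)
    st,ce,X=brass(w,c,P,P[2]);print(cam,st,"rect at top",np.round(cv2.boundingRect((X*10).astype(int)),0)/10,"proj",proj(c,[P])[0].round(1),"top row for z 54/58/64",[proj(c,[P*[1,1,0]+[0,0,z]])[0].round(1).tolist() for z in(54,58,64)])
go((592.9,-358.2,34),141.5)
E
python3 seat.py s1 "(540.5,-198.5,54)"
```

```text
side [196 140  21  11 105] rect at top [459.4 127.2  71.6  82.4] proj [247.7 193.9] top row for z 54/58/64 [[247.7, 193.9], [247.7, 192.4], [247.7, 190.1]]
wrist [225 164  37  36 947] rect at top [ 530.  -209.4   23.    23.6] proj [242.6 184. ] top row for z 54/58/64 [[242.6, 184.0], [242.8, 185.6], [243.1, 188.0]]
eef [ 523.2 -208.8  298.4] rot [3.092e+00 1.000e-03 9.850e-01] F [-0.1  0.5 -0.9] op 0.599 t 9.975
grasp pt [ 529.5 -213.1  143.6] shift [-85.8 127.5 116.1] turn -1.484
```

Call:
{"op": "step_arm", "data": {"commands": [[[-11,17,5],-0.186,0.6],[[-14,14.5,5],-0.186,0.6],[[-16,12,5],-0.186,0.6],[[-18,8.5,5],-0.186,0.6],[[-19,5,5],-0.186,0.6],[[-20,1.5,5],-0.186,0.6],[[-20,-2,5],-0.186,0.6],[[-19,-6,5],-0.182,0.6],[[0,0,0],0,0.6]]}}

```text
clock: 11.1
eef_pos: [589.7, -353.7, 245.9]
tcp_rot: [-3.141, 0.027, 2.489]
contact_force: [0.6, 0.2, -1.6]
opening: 0.599
```

```bash
python3 look.py 593 -358 24 w7; python3 -c "
from h import *
go((593,-358.2,34),141.5)"
```

```text
[ 589.7 -353.7  245.9] [-3.1415  0.0267  2.4889] [ 0.6  0.2 -1.6] [ 229  194   35   55 1851] [245.8 220.5]
circ ((592.2716064453125, -358.0601501464844), 19.119413375854492) rect ((592.3467407226562, -358.1107482910156), (19.809608459472656, 34.03386688232422), 51.563232421875)
tool shift [-3.1 -1.9 60. ]
eef [ 589.3 -353.   245.9] rot [-3.142  0.026  2.487] F [0.2 0.7 0.1] op 0.6 t 11.15
grasp pt [ 592.5 -355.4   91. ] shift [-0.6 -1.9 57. ] turn 0.017
```

Call:
{"op": "step_arm", "data": {"commands": [[[0,-1.5,30],0.017,0.6],[[0,-1,26],0,0.6]]}}

```text
clock: 11.4
eef_pos: [589.1, -354.2, 189.6]
tcp_rot: [3.14, 0.027, 2.461]
contact_force: [-1.0, -0.2, -0.8]
opening: 0.597
```

```bash
python3 -c "
from h import *
go((592.3,-358.1,35),141.5)"
```

```text
eef [ 589.1 -354.2  189.6] rot [3.14  0.027 2.461] F [-1.  -0.2 -0.8] op 0.597 t 11.4
grasp pt [ 592.5 -356.7   34.7] shift [-0.7 -1.2 -0.3] turn -0.009
```

Call:
{"op": "step_arm", "data": {"commands": [[[-0.7,-1.2,0],-0.009,0.4],[[0,0,0],0,0.1],[[0,0,0],0,0],[[0,0,0],0,0]]}}

```text
clock: 11.9
eef_pos: [588.4, -353.5, 190.1]
tcp_rot: [3.141, 0.025, 2.465]
contact_force: [-0.4, 0.3, -0.9]
opening: 0.217
```

```bash
python3 -c "
from h import *
go((518.2,-134.2,115),199)"
```

```text
eef [ 588.4 -353.5  190.1] rot [3.141 0.025 2.465] F [-0.4  0.3 -0.9] op 0.217 t 11.9
grasp pt [ 591.5 -355.8   35.1] shift [193.8 127.  -84.5] turn -1.008
```

Call:
{"op": "step_arm", "data": {"commands": [[[0,0,-55],0,0],[[32.5,21,-25],-0.168,0],[[28.5,26,0],-0.168,0],[[24,30.5,0],-0.168,0],[[18.5,34,0],-0.168,0],[[12.5,36.5,0],-0.168,0],[[6,33,0],-0.168,0],[[0,0,0],0,0]]}}

```text
clock: 12.9
eef_pos: [509.8, -132.5, 271.9]
tcp_rot: [-3.116, 0.02, -2.782]
contact_force: [-0.2, -0.6, -0.4]
opening: 0.219
```

```bash
python3 -c "
from h import *
go((518.2,-134.2,78),199)"
```

```text
eef [ 509.8 -132.5  271.9] rot [-3.116  0.02  -2.782] F [-0.2 -0.6 -0.4] op 0.219 t 12.9
grasp pt [ 514.1 -135.1  116.9] shift [-3.4  0.3 39. ] turn 0.028
```

Call:
{"op": "step_arm", "data": {"commands": [[[-2,0,30],0.028,0],[[0,0,8],0,0]]}}

```text
clock: 13.15
eef_pos: [514.2, -133.1, 235.2]
tcp_rot: [-3.114, 0.024, -2.813]
contact_force: [0.8, 0.3, -0.6]
opening: 0.218
```

```bash
python3 - <<'E'
from h import *
go((518.2,-134.2,66),199)
c=cm("wrist");w=grab_frame("wrist");np.savez("w8.npz",K=c[0],d=c[1],R=c[2],t=c[3]);cv2.imwrite("pics/w8.png",w)
print(proj(c,[(518.2,-134.2,40)]))
cv2.imwrite("pics/w8c.png",cv2.resize(w[150:350,140:380],None,fx=3,fy=3,interpolation=2))
E
```

```text
eef [ 514.2 -133.1  235.2] rot [-3.114  0.024 -2.813] F [ 0.8  0.3 -0.6] op 0.218 t 13.15
grasp pt [ 519.2 -136.    80.3] shift [ 0.7  2.4 14.3] turn -0.003
[[255.72934062 238.89981412]]
```

View pics/w8c.png

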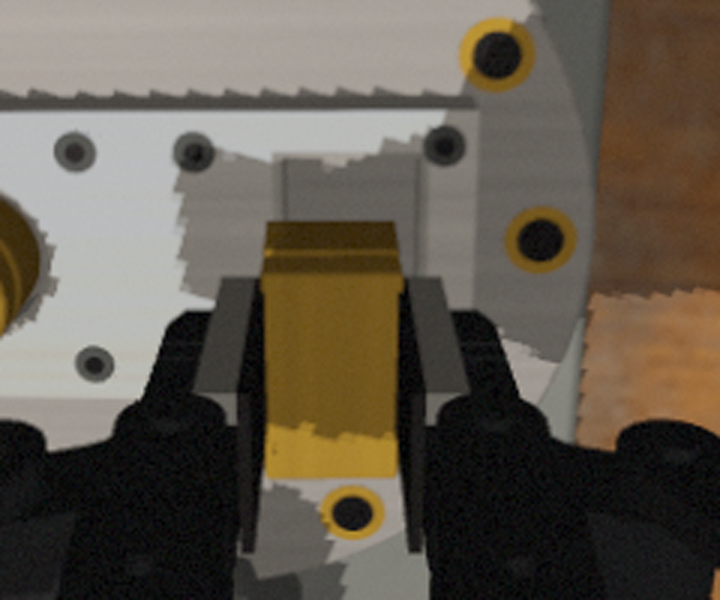

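The crop shows the oblong pocket spanning x 275–425 with its far edge at row 152. The block's top face spans x 263–402, its lower edge is at row 222, and the top face covers rows 275–478.

```bash
python3 - <<'E'
from h import *
f=np.load("w8.npz");c=tuple(f[k] for k in"KdRt");s=sense();yw=s["tcp_rot"][2]
x=np.array([np.cos(yw),np.sin(yw)]);y=np.array([np.sin(yw),-np.cos(yw)])
P=lambda X,Y,z:(lambda q:(round(q@x,1),round(q@y,1)))(ray(c,[(140+(X+.5)/3-.5,150+(Y+.5)/3-.5)],z)[0,:2])
print("pocket far L/R",P(275,152,40),P(425,152,40),"est centre",np.array([518.2,-134.2])@x,np.array([518.2,-134.2])@y,"far should be +18.5")
zb=s["eef_pos"][2]-154.9-35.1
print("zb",zb,"top far L/R",P(263,275,zb+24),P(402,275,zb+24),"near",P(265,478,zb+24),P(398,478,zb+24))
for z in(zb,zb+4):print("bot",P(268,222,z),P(396,222,z))
go((518.2,-134.2,66),199)
E
```

```text
pocket far L/R (np.float64(-426.5), np.float64(-306.4)) (np.float64(-426.3), np.float64(-281.8)) est centre -447.153734952133 -294.26929387613245 far should be +18.5
zb 45.16364231420061 top far L/R (np.float64(-435.2), np.float64(-305.9)) (np.float64(-434.9), np.float64(-286.5)) near (np.float64(-468.9), np.float64(-306.4)) (np.float64(-468.5), np.float64(-286.3))
bot (np.float64(-436.8), np.float64(-307.3)) (np.float64(-436.6), np.float64(-286.5))
bot (np.float64(-435.2), np.float64(-306.9)) (np.float64(-435.0), np.float64(-286.7))
eef [ 514.5 -133.3  235.2] rot [-3.114  0.025 -2.813] F [-0.9 -0.8 -1. ] op 0.218 t 13.2
grasp pt [ 519.5 -136.1   80.3] shift [ 1.   2.6 14.2] turn -0.003
```

Call:
{"op": "step_arm", "data": {"commands": [[[5.5,2.4,1],0,0],[[0,0,2],0,0]]}}

```text
clock: 13.45
eef_pos: [508.8, -133.8, 232.9]
tcp_rot: [-3.113, 0.026, -2.814]
contact_force: [-0.2, 0.0, 0.0]
opening: 0.215
```

```bash
python3 - <<'E'
from h import *
go((514,-138,66),199)
c=cm("wrist");w=grab_frame("wrist");cv2.imwrite("pics/w9.png",w)
s=sense();yw=s["tcp_rot"][2]
x=np.array([np.cos(yw),np.sin(yw)]);y=np.array([np.sin(yw),-np.cos(yw)])
zb=s["eef_pos"][2]-154.9-35.1
st,ce,X=brass(w,c,(516,-134,zb+24),zb+24)
# bottom lip of the block: first brass row in each centre column
hsv=cv2.cvtColor(w,cv2.COLOR_BGR2HSV);m=cv2.inRange(hsv,(18,110,40),(34,255,255))
for u in(240,250,256,262,270):
    r=np.where(m[180:300,u])[0]+180
    q=ray(c,[(u,r[0])],zb+3)[0,:2];print(u,r[0],"front lip x",q@x,"y",q@y)
row=w[210:240:6,215:300];
r=m[245];k=np.where(r[200:320])[0]+200;print("row245 cols",k[0],k[-1])
print("nest x,y",np.array([518.2,-134.2])@x,np.array([518.2,-134.2])@y)
E
```

```text
eef [ 508.8 -133.8  232.9] rot [-3.113  0.026 -2.814] F [-0.2  0.   0. ] op 0.215 t 13.45
grasp pt [ 514.1 -136.7   78. ] shift [ 0.8 -0.9 12.1] turn -0.004
240 224 front lip x -431.12383127756044 y -300.30455691108534
250 225 front lip x -431.5817376586157 y -295.51800610839047
256 224 front lip x -431.0326183510052 y -292.6504911421174
262 224 front lip x -430.99969175546596 y -289.7854712570654
270 224 front lip x -430.9568597134125 y -285.9687582324901
row245 cols 226 313
nest x,y -447.52072302677016 -293.71088243644783
```

Call:
{"op": "step_arm", "data": {"commands": [[[1.4,1.4,1],0,0],[[0,0.3,5],0,0],[[0,0,4],0,0]]}}

```text
clock: 13.88
eef_pos: [507.9, -133.0, 223.2]
tcp_rot: [-3.112, 0.028, -2.815]
contact_force: [-0.5, 3.3, 0.2]
opening: 0.219
```

Call:
{"op": "step_arm", "data": {"commands": [[[0,0,3],0,0],[[0,0,1.5],0,0]]}}

```text
clock: 14.12
eef_pos: [507.9, -132.8, 218.1]
tcp_rot: [-3.112, 0.027, -2.814]
contact_force: [-2.3, 0.7, 14.3]
opening: 0.218
```

Call:
{"op": "step_arm", "data": {"commands": [[[0,0,-1],0,0.42],[[0,0,0],0,0.42],[[0,0,-45],0,0.42],[[0,0,-45],0,0.6],[[0,0,0],0,0.6]]}}

```text
clock: 14.75
eef_pos: [505.1, -131.4, 311.2]
tcp_rot: [-3.112, 0.027, -2.814]
contact_force: [0.5, 0.6, 0.7]
opening: 0.598
```

```bash
python3 - <<'E'
from h import *
c=cm("wrist");w=grab_frame("wrist");cv2.imwrite("pics/w10.png",w)
for P in((518.2,-134.2,54),(540.5,-198.5,54)):
    try:
        st,ce,X=brass(w,c,P,54);print(st,cv2.minAreaRect(X),cv2.minEnclosingCircle(X))
    except Exception as e:print(e)
# red dot of knob
for cam,K in(("wrist",w),("scene",grab_frame("scene")),("side",grab_frame("side"))):
    cc=cm(cam);cv2.imwrite(f"pics/k_{cam}.png",K)
    u=proj(cc,[(593.5,-144.2,89)])[0];print(cam,"knob est px",u)
    h=cv2.cvtColor(K,cv2.COLOR_BGR2HSV);m=cv2.inRange(h,(0,120,70),(8,255,255))|cv2.inRange(h,(173,120,70),(180,255,255))
    n,l,st,ce=cv2.connectedComponentsWithStats(m)
    for k in range(1,n):
        if st[k,4]>4 and np.linalg.norm(ce[k]-u)<40:print(st[k],ce[k],ray(cc,[ce[k]],89))
go((593.5,-144.2,130),199)
E
```

```text
[ 236  186   29   45 1204] ((516.6580200195312, -135.40420532226562), (32.06022644042969, 19.17015266418457), 19.487573623657227) ((516.3958129882812, -135.72425842285156), 18.083423614501953)
[137 193  36  34 939] ((540.23779296875, -197.66787719726562), (24.605182647705078, 24.353944778442383), 60.776668548583984) ((539.9412231445312, -197.7151641845703), 12.67332935333252)
wrist knob est px [195.24239242 332.27746644]
[189 314  23  20 370] [199.88918919 323.28918919] [[ 585.52588989 -143.2731981    89.        ]]
scene knob est px [234.3511957  180.93852392]
[216 167   4   9  23] [217.17391304 171.30434783] [[606.60016511 -88.28651758  89.        ]]
[231 179   8   6  37] [234.45945946 181.43243243] [[ 592.02134892 -145.36686999   89.        ]]
[248 179   2   5   5] [248.4 181. ] [[ 608.37222011 -173.60004357   89.        ]]
side knob est px [262.95017012 168.99316366]
[283 167  11  15 138] [288.03623188 173.57246377] [[ 644.1675225  -186.76914541   89.        ]]
[259 168   7   4  19] [262.31578947 169.31578947] [[ 591.43063397 -145.70191755   89.        ]]
eef [ 503.6 -131.   307.4] rot [-3.116  0.022 -2.814] F [-0.2 -0.1 -0.9] op 0.597 t 14.9
grasp pt [ 508.1 -133.8  152.5] shift [-77.  -36.7  25.2] turn -0.005
```

Call:
{"op": "step_arm", "data": {"commands": [[[-38,-18,0],0,0.6],[[-37,-18,0],0,0.6],[[0,0,0],0,0.6]]}}

```text
clock: 15.28
eef_pos: [586.5, -141.0, 304.9]
tcp_rot: [-3.12, 0.015, -2.815]
contact_force: [-0.4, -0.1, -0.9]
opening: 0.603
```

```bash
cat > knob.py <<'E'
from h import *
import sys
go((592,-145,83),199)
c=cm("wrist");w=grab_frame("wrist");cv2.imwrite(f"pics/{sys.argv[1]}.png",w);z=float(sys.argv[2])
h=cv2.cvtColor(w,cv2.COLOR_BGR2HSV);m=cv2.inRange(h,(0,120,70),(8,255,255))|cv2.inRange(h,(173,120,70),(180,255,255))
n,l,st,ce=cv2.connectedComponentsWithStats(m);u=proj(c,[(592,-145,z)])[0];print("est",u)
for k in range(1,n):
    if st[k,4]>60 and np.linalg.norm(ce[k]-u)<120:
        X=ray(c,np.argwhere(l==k)[:,::-1],z)[:,:2].astype(np.float32);print(st[k],ce[k].round(1),ray(c,[ce[k]],z).round(1),"diam",cv2.minEnclosingCircle(X))
E
python3 knob.py k1 89
```

```text
eef [ 586.5 -141.   304.9] rot [-3.12   0.015 -2.815] F [-0.4 -0.1 -0.9] op 0.603 t 15.275
grasp pt [ 589.8 -143.5  150. ] shift [-0.5 -0.7 67. ] turn -0.005
est [248.36506284 227.66715763]
[238 216  26  26 542] [250.4 228.4] [[ 592.1 -143.7   89. ]] diam ((592.2504272460938, -143.28009033203125), 8.05886459350586)
```

Call:
{"op": "step_arm", "data": {"commands": [[[0,0.5,32],0,0.6],[[0,0,26],0,0.55]]}}

```text
clock: 15.58
eef_pos: [584.1, -140.9, 244.6]
tcp_rot: [-3.121, 0.012, -2.815]
contact_force: [-0.8, 1.0, 0.2]
opening: 0.552
```

```bash
python3 -c "
from h import *
go((592.2,-144,88),199)"
```

```text
eef [ 584.1 -140.9  244.6] rot [-3.121  0.012 -2.815] F [-0.8  1.   0.2] op 0.552 t 15.575
grasp pt [ 586.9 -143.3   89.7] shift [-4.8 -2.3  1.8] turn -0.005
```

Call:
{"op": "step_arm", "data": {"commands": [[[-4.8,-2.3,2],0,0.5],[[0,0,0],0,0.2],[[0,0,0],0,0.0],[[0,0,0],0,0.0]], "force": 90}}

```text
clock: 16.08
eef_pos: [587.6, -142.5, 241.5]
tcp_rot: [-3.122, 0.008, -2.815]
contact_force: [1.6, 2.9, -8.0]
opening: 0.241
```

```bash
python3 -c "
from h import *
go((592.2,-144,88),199)"
```

```text
eef [ 587.6 -142.5  241.5] rot [-3.122  0.008 -2.815] F [ 1.6  2.9 -8. ] op 0.241 t 16.075
grasp pt [ 589.8 -145.    86.5] shift [-2.6  0.1 -1.5] turn -0.005
```

Call:
{"op": "step_arm", "data": {"commands": [[[0,0,-5],0,0],[[0,0,-4],0,0]]}}

```text
clock: 16.32
eef_pos: [587.5, -142.3, 250.9]
tcp_rot: [-3.121, 0.009, -2.815]
contact_force: [4.6, -3.6, -12.4]
opening: 0.238
```

Call:
{"op": "step_arm", "data": {"commands": [[[0,0,-4],0,0],[[0,0,-2],0,0]]}}

```text
clock: 16.58
eef_pos: [587.2, -142.2, 253.6]
tcp_rot: [-3.121, 0.009, -2.814]
contact_force: [15.9, -5.7, -42.4]
opening: 0.238
```

```bash
python3 - <<'E'
from h import *
a=grab_frame("scene");b=grab_frame("side");w=grab_frame("wrist")
for n,i in(("fa",a),("fb",b),("fw",w)):cv2.imwrite(f"pics/{n}.png",i)
go((592.2,-144,100),199)
c=cm("wrist");h=cv2.cvtColor(w,cv2.COLOR_BGR2HSV);m=cv2.inRange(h,(0,120,50),(8,255,255))|cv2.inRange(h,(173,120,50),(180,255,255))
n,l,st,ce=cv2.connectedComponentsWithStats(m);k=1+st[1:,4].argmax();print(st[k],ce[k])
for z in(89,101):
    X=ray(c,np.argwhere(l==k)[:,::-1],z)[:,:2].astype(np.float32);print(z,cv2.minEnclosingCircle(X),proj(c,[(592.2,-144,z)]))
cs=cm("side");u=proj(cs,[(560,-150,60)])[0].astype(int)
cv2.imwrite("pics/final.png",np.hstack([cv2.resize(w[150:384,150:384],(400,400),interpolation=2),cv2.resize(b[u[1]-50:u[1]+50,u[0]-50:u[0]+50],(400,400),interpolation=2)]))
E
```

```text
eef [ 587.2 -142.3  253.6] rot [-3.121  0.009 -2.814] F [ 13.4  -5.3 -34.9] op 0.238 t 16.725
grasp pt [ 589.5 -144.9   98.6] shift [-2.8 -0.1 -1.4] turn -0.004
[ 231  275   38   34 1014] [249.33037475 291.32445759]
89 ((599.89404296875, -141.7892303466797), 8.460968971252441) [[250.02619535 275.57827149]]
101 ((592.6903076171875, -143.9478759765625), 7.693822383880615) [[249.41541038 290.66329006]]
```

View pics/final.png

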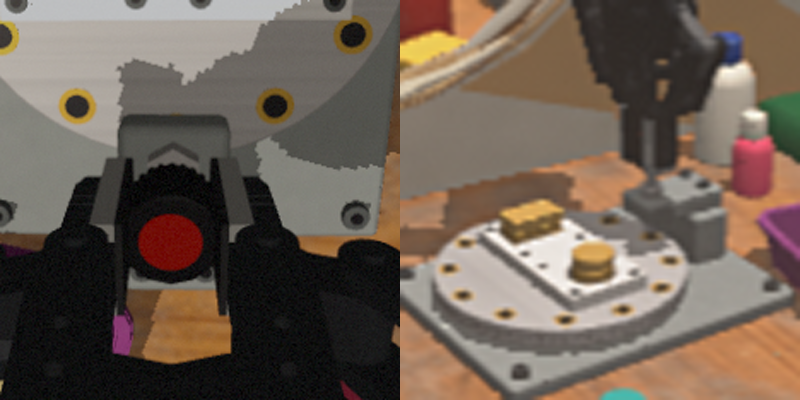

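The final crop shows both blanks flat in their nests. The knob's red dot at (249,291) matches a top height of 101 mm, i.e. the full 12 mm lift. I'll check that the hold is steady.

```bash
python3 - <<'E'
from h import *
for i in range(12):
    w=grab_frame("wrist")
    if i%3==2:
        s=sense();h=cv2.cvtColor(w,cv2.COLOR_BGR2HSV);m=cv2.inRange(h,(0,120,50),(8,255,255))|cv2.inRange(h,(173,120,50),(180,255,255))
        n,l,st,ce=cv2.connectedComponentsWithStats(m);k=1+st[1:,4].argmax();print(s["clock"],s["contact_force"].round(1),s["eef_pos"].round(1),ce[k].round(2))
E
```

```text
16.875 [ 12.4  -5.  -35.5] [ 587.2 -142.3  253.5] [249.34 291.34]
17.025 [ 13.2  -4.8 -35.6] [ 587.3 -142.3  253.6] [249.33 291.32]
17.175 [ 13.6  -4.5 -35.2] [ 587.2 -142.3  253.6] [249.33 291.34]
17.325 [ 12.6  -4.9 -36.2] [ 587.2 -142.3  253.5] [249.35 291.3 ]
```

```bash
python3 -c "
from h import *
a=cv2.imread('pics/scene.png');b=cv2.imread('pics/fa.png')
d=cv2.absdiff(a,b).max(2)
print('jar',d[258:296,350:380].mean(),'white',d[135:170,192:210].mean(),'pink',d[153:176,215:228].mean(),'ref',d[60:120,300:400].mean())
sign_off()"
```

```text
jar 6.26140350877193 white 19.952380952380953 pink 102.51505016722408 ref 4.015
the job is handed in; nothing more can be done
```

The job is handed in with the plunger still held out. I put both blanks into their nests while the plunger was in, then gripped the black knob, pulled it up to its stop and held it there.

**Last checks**
- **Blanks:** both lie flat in the last side view. Earlier outlines matched a top 54 mm above the bench, about 14 mm proud.
- **Plunger:** the red dot on the knob appears 101 mm above the bench, the full 12 mm lift. Hand position, force (about 35 N upward) and dot were steady over 0.6 s.
- **Time:** about 17 s of the 61 s was used.
- **Table:** no turn showed up. The seated oblong blank lies at 19.5°, against the plate's 19–20° measured before. I did not measure the angle again after pulling the plunger.
- **Jar and bottles:** I compared the first and last scene pictures. The jar is unchanged. The two bottle patches differ (white about 20, pink about 100, against about 4 of background), probably because the arm now stands in front of them. I did not rule out movement that way, but the side view shows both bottles upright and I felt no contact near them.

**Imperfect:** the tool drifted up to 3° out of vertical during the work. I also had to grip the round blank a second time, a few mm higher.

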